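# Turn the specimen carousel to the green-capped jar

### The arm

A 6-joint arm with a two-finger parallel gripper is mounted at the origin on the work surface. World frame = base frame: x ahead of the robot, y to its left, z up, the work surface at z = 0. Lengths are in m, angles in degrees, forces in N, time in s.
With the tool pointing down it reaches from about 0.4 to 0.825 m from the base axis. Payload 7 kg.
Tool frame: the origin (TCP) lies on the centre line of the jaws, within the pads' length; the fingertips stand 11 mm ahead of it and the grasp point (between the pads) lies 8 mm behind it; z points along the fingers, y is the line along which they close (so a half turn about z gives the same grasp; the last joint's range is limited). The gripper opens to 88 mm and grips with 3 to 60 N. Pads are 19 mm wide; open, the fingers measure 130 mm over their backs; the gripper's body (78 mm by 193 mm) begins 47 mm behind the grasp point.
Start: joints at [-59.467, 20.546, 0.682, 0, -70.136, -16.507], TCP at [0.164, -0.655, 0.206] pointing down, gripper open.
Joint ranges: [-176.03, 176.03], [-82.01, 121.73], [-58.28, 71.71], [-173.87, 95.51], [-174.79, -0.11], [-173.66, 173.66]. Speed limits (degrees/s): [136.94, 136.94, 172.46, 180, 180, 180].

### API

Orientations are given as [roll, pitch, yaw] about the fixed x, y, z axes, in that order (R = Rz(yaw) Ry(pitch) Rx(roll)).
In Python, from plant import r, capture, camera_model, job gives the robot as it stands.
- The arm moves only by the tool drive_tool, never from a script. Its argument "increments" is a list that holds one entry, the list of rows, each a list of 5 numbers: the gripper's target within -1 to 1 (fully open at 1, half-way at 0, shut at -1), then the shift along the tool's x, y, z scaled (see below), then the turn about the tool's z scaled (see below). In form: [[[gripper, tx, ty, tz, roll], ...]]. A call has 1 to 5 rows; each row is the pose to reach, as a shift and turn from the pose commanded when the call began, along the tool's axes at that moment, turning the shorter way round; what a row does not reach only later rows make up. The controller multiplies each number of a shift by 120 mm and each number of a turn by 360 degrees. A row lasts 1/8 s, in which the tool goes at most 62.5 mm and 10.7 degrees, less where a joint would pass 70% of its speed; a pose out of reach is approached as far as the arm can. A call with a number of a shift or a turn outside -1 to 1 is refused whole. A call with a gripper value outside its range is refused whole. The fingers move at their own pace and stop on an object; "squeeze" is the grip in N (left out, the last holds). Time passes only in rows, so rows that repeat a pose let the fingers close. It gives the time, the measured TCP pose, the force, the opening and the grip force at its end, in the units of the state.
- r.get_state(): the state, without advancing time (a new reading comes with each control period).
- capture(name): name is "scene" or "top" or "wrist"; returns the picture (480x640x3 uint8, red, green, blue); there is no depth.
- camera_model(name): a dict with "camera_matrix" (3x3 intrinsics, pixels), "rvec" (rotation vector, rad) and "tvec" (3), from world to camera coordinates, as OpenCV has them. Camera axes: x right, y down, z forward; pixel columns grow to the right and rows downward; lengths in m; the calibration is good to about 2 mm. A picture is of the moment at which its call begins: read the wrist's pose just before it. camera_model takes no time and is no camera call; for the wrist camera it gives the pose at the moment of the call.
- job.close_job(): hands the job in; it is judged then, once.
The state is a dict: "time_s": time; "joints": joint angles; "qd": joint speeds; "joint_torque": joint torques, N m; "tcp_pos": TCP position; "eef_rot": TCP orientation; "contact_force": force on the tool from outside, world axes, zero at the start; "moment": the same for the moment, N m; "gripper_width": finger opening in m; "gripper_force": force on a finger pad.
Only numpy, scipy, OpenCV 4.12 (cv2) and the standard library are available. Lean on these libraries where they do the work, as an engineer would, in place of code of your own. Each camera call takes 0.05 s, during which the arm holds its last target. There are 200 camera calls.

### The job

The class needs the jar with the green cap next. With the fingertips, push the turntable round by the pegs on its rim, either way, until the green-capped jar stands at the front, squarely in line with the red arrow on the base, and leave it at rest there. Do not touch, lift or tip any of the jars, and do not disturb the birds, the beaker or the hair dryer on the bench.

Things in the scene. Friction and masses are not known exactly. Their poses are not given: they have to be found in the camera images.
- stand: Fixed grey stand of the turntable on the bench. Origin on the bench under the turning axis, z up. Its -x axis is its front: a flat red arrow (22 mm wide shaft, 50 mm wide head, 12 mm high) lies there from 145 to 220 mm out from the axis, its tip pointing in to the axis. All of the stand outside the disc is no higher than 12 mm.
- turntable: Pale wooden disc, 300 mm across, top 50 mm above the bench; origin on its axis, 36 mm above the bench. 10 steel pegs, 12 mm thick, tops 76 mm above the bench, stand on its rim 140 mm from the axis, at 18, 54, 90 .. 342 deg (every 36) counter-clockwise from its x axis. Turns freely both ways about z (up); friction (0.9 N at a peg) stops it soon when let go. Steel hub, 44 mm wide, 16 mm tall.
- jar_green_mid (a point): Centre, half-way up, of the loose glass jar with the green cap (the wanted one): 40 mm across, 55 mm tall, 90 g, standing free on the disc with its axis 85 mm from the turning axis. The five jars stand every 72 degrees, in any order, each midway between two pegs as seen from the axis.
- jar_blue_mid (a point): Centre, half-way up, of the loose glass jar with the blue cap: 40 mm across, 55 mm tall, 90 g, standing free on the disc with its axis 85 mm from the turning axis. The five jars stand every 72 degrees, in any order, each midway between two pegs as seen from the axis.
- jar_yellow_mid (a point): Centre, half-way up, of the loose glass jar with the yellow cap: 40 mm across, 55 mm tall, 90 g, standing free on the disc with its axis 85 mm from the turning axis. The five jars stand every 72 degrees, in any order, each midway between two pegs as seen from the axis.
- jar_white_mid (a point): Centre, half-way up, of the loose glass jar with the white cap: 40 mm across, 55 mm tall, 90 g, standing free on the disc with its axis 85 mm from the turning axis. The five jars stand every 72 degrees, in any order, each midway between two pegs as seen from the axis.
- jar_black_mid (a point): Centre, half-way up, of the loose glass jar with the black cap: 40 mm across, 55 mm tall, 90 g, standing free on the disc with its axis 85 mm from the turning axis. The five jars stand every 72 degrees, in any order, each midway between two pegs as seen from the axis.
- owl: Stuffed brown owl on a wooden stump 100 mm across, 200 mm tall, loose; origin under its centre. Not to be disturbed.
- raven: Stuffed black bird on a wooden stump 100 mm across, 170 mm tall, loose; origin under its centre. Not to be disturbed.
- beaker: Clear beaker of coloured balls, 94 mm across, 110 mm tall, loose; origin under its centre. Not to be disturbed.
- dryer: White hair dryer lying on the bench, barrel 180 mm along its x axis, handle 145 mm towards its +y, 68 mm tall, loose; origin on the bench under the barrel. Not to be disturbed.
Mind the look-alikes: they are no part of the job. Leave any purple look-alike of the part that bears jar_yellow_mid alone.

How it is judged (in metres and radians):
At the end, for the whole second after the job is handed in: Green jar at the front, its centre within 12 mm sideways of the line from the axis along the red arrow; turntable still (below 0.05 rad/s); all five jars upright on the disc, 70 to 100 mm from its axis; birds, beaker and dryer within 20 mm of where they began (x of jar_green_mid in the frame of stand below -0.06 m and y of jar_green_mid in the frame of stand between -0.012 and 0.012 m and angular speed of turntable below 0.05 rad/s and horizontal distance between jar_green_mid and turntable between 0.07 and 0.1 m and angle between each of jar_green_mid, jar_blue_mid, jar_yellow_mid, jar_white_mid, jar_black_mid's own z axis and vertical below 0.2 rad and height (world z) of jar_green_mid between 0.07 and 0.09 m and horizontal distance between jar_blue_mid and turntable between 0.07 and 0.1 m and height (world z) of jar_blue_mid between 0.07 and 0.09 m and horizontal distance between jar_yellow_mid and turntable between 0.07 and 0.1 m and height (world z) of jar_yellow_mid between 0.07 and 0.09 m and horizontal distance between jar_white_mid and turntable between 0.07 and 0.1 m and height (world z) of jar_white_mid between 0.07 and 0.09 m and horizontal distance between jar_black_mid and turntable between 0.07 and 0.1 m and height (world z) of jar_black_mid between 0.07 and 0.09 m and distance of each of owl, raven, beaker, dryer from where it was at the start of the episode below 0.02 m); the robot touches nothing.
It fails at once if a jar is touched by the robot (contact force between any of the fingers, the arm and jar_green above 1 N or contact force between any of the fingers, the arm and jar_blue above 1 N or contact force between any of the fingers, the arm and jar_yellow above 1 N or contact force between any of the fingers, the arm and jar_white above 1 N or contact force between any of the fingers, the arm and jar_black above 1 N).
It fails at once if a jar is lifted, tipped, or slides from its place on the turntable ((height (world z) of jar_green_mid above 0.09 m or angle between jar_green_mid's own z axis and vertical above 0.3 rad or horizontal distance between jar_green_mid and turntable above 0.105 m or horizontal distance between jar_green_mid and turntable below 0.065 m) or (height (world z) of jar_blue_mid above 0.09 m or angle between jar_blue_mid's own z axis and vertical above 0.3 rad or horizontal distance between jar_blue_mid and turntable above 0.105 m or horizontal distance between jar_blue_mid and turntable below 0.065 m) or (height (world z) of jar_yellow_mid above 0.09 m or angle between jar_yellow_mid's own z axis and vertical above 0.3 rad or horizontal distance between jar_yellow_mid and turntable above 0.105 m or horizontal distance between jar_yellow_mid and turntable below 0.065 m) or (height (world z) of jar_white_mid above 0.09 m or angle between jar_white_mid's own z axis and vertical above 0.3 rad or horizontal distance between jar_white_mid and turntable above 0.105 m or horizontal distance between jar_white_mid and turntable below 0.065 m) or (height (world z) of jar_black_mid above 0.09 m or angle between jar_black_mid's own z axis and vertical above 0.3 rad or horizontal distance between jar_black_mid and turntable above 0.105 m or horizontal distance between jar_black_mid and turntable below 0.065 m)).
It fails at once if the turntable is pushed with the arm or the body of the gripper instead of the fingers (contact force between the arm and turntable above 2 N).
It fails at once if the owl, the black bird, the beaker or the hair dryer is moved by more than 20 mm (distance of any of owl, raven, beaker, dryer from where it was at the start of the episode above 0.02 m).
It also fails if it takes over 43 s, if anything falls off the work surface, if the arm or the gripper's body presses on something with over 40 N, if the wrist force passes 120 N, or if a joint passes its speed limit or range.

## Working session

There is one attempt and no reset: what is moved stays moved. The work goes in short steps, Python scripts to look and compute and a tool call to move; the robot and the scene stay as the last step left them, time stands still between calls to the robot, and variables do not carry over. Pictures are saved under pics/ and viewed, at most 10 in all, crops included, and the job is handed in when it is done.

Besides the shell and the picture viewer there is one more tool, called after "Emit:" as name([rows], argument=value, ...), one row to a line, values as JSON. drive_tool: Moves the arm, as the interface text tells. Its arguments: {"type":"object","properties":{"increments":{"type":"array"},"squeeze":{"type":"number"}},"required":["increments"]}

```bash
mkdir -p pics; python3 - <<'E'
from plant import r,capture,camera_model,job
import cv2,numpy as np
for n in("scene","top"):
    im=capture(n); cv2.imwrite(f"pics/{n}0.png",im[:,:,::-1])
    m=camera_model(n); print(n,np.array(m["camera_matrix"]).round(1).tolist(),np.ravel(m["rvec"]).round(3),np.ravel(m["tvec"]).round(3))
s=r.get_state();print(s["time_s"],s["tcp_pos"],s["eef_rot"],s["gripper_width"])
E
```

```text
scene [[585.2, 0.0, 310.1], [0.0, 585.2, 249.0], [0.0, 0.0, 1.0]] [ 0.989  2.356 -1.143] [ 0.393 -0.163  2.106]
top [[492.6, 0.0, 322.7], [0.0, 492.6, 241.8], [0.0, 0.0, 1.0]] [ 2.167 -2.13   0.124] [-0.029  0.526  1.323]
0.1 [ 0.16347206 -0.65441747  0.20522331] [ 1.79915621e+02 -6.33299056e-03 -1.65979187e+02] 0.08739362785411317
```

View pics/top0.png

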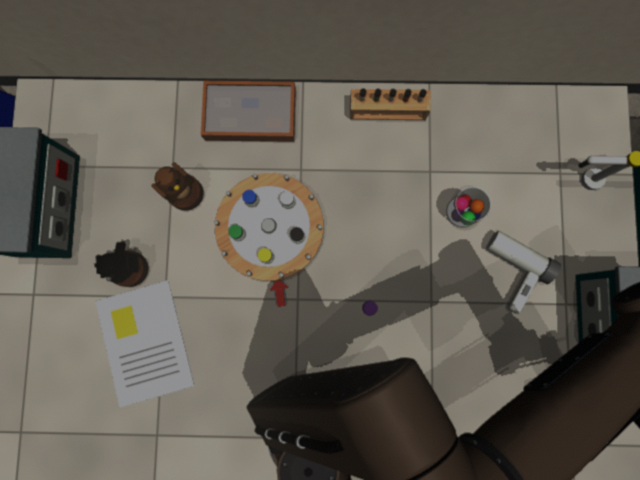

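View pics/scene0.png

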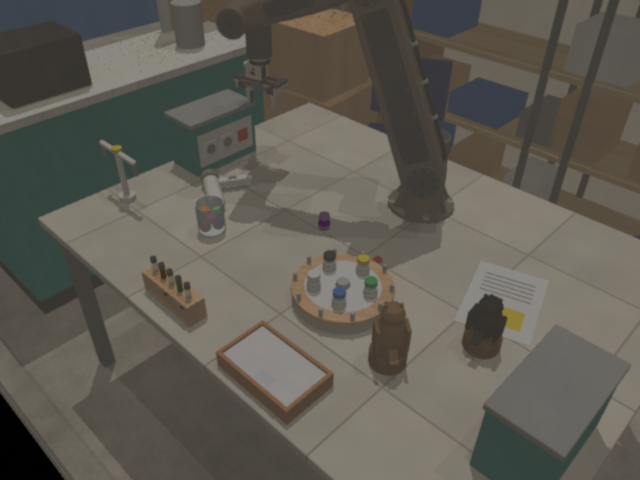

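The top view shows the green cap at (236,232), yellow at (265,255), black at (297,234), white at (287,199) and blue at (250,198). The red arrow is at (279,292) and the purple look-alike jar at (370,308).

Things that could be taken for the green cap:
- the cap on the disc at (236,232), which is the one I want
- the green ball in the beaker at (468,215)
- the green vial in the rack at (scene 180,283)

Next I measure positions.

```bash
cat > h.py <<'E'
from plant import r,capture,camera_model,job
import cv2,numpy as np
def ray(n,uv,z,m=None):
    m=m or camera_model(n);K=np.array(m["camera_matrix"]);R=cv2.Rodrigues(np.array(m["rvec"],float))[0];t=np.ravel(m["tvec"])
    c=-R.T@t;d=R.T@np.linalg.inv(K)@np.array([uv[0],uv[1],1.]);return c+d*(z-c[2])/d[2]
def blob(im,lo,hi,box,amin=15):
    x0,y0,x1,y1=box;h=cv2.cvtColor(im,cv2.COLOR_RGB2HSV)[y0:y1,x0:x1]
    k=cv2.inRange(h,np.array(lo),np.array(hi));n,l,s,c=cv2.connectedComponentsWithStats(k)
    return sorted([(int(s[i,4]),*(c[i]+[x0,y0])) for i in range(1,n) if s[i,4]>=amin],reverse=True)
E
python3 - <<'E'
from h import *
im=capture("top");B=(205,165,335,310)
g=dict(green=((45,80,40),(85,255,255)),blue=((105,120,40),(130,255,255)),yellow=((24,120,90),(34,255,255)),red=((0,150,60),(6,255,255)),red2=((172,120,40),(180,255,255)))
for k,(lo,hi) in g.items():
    b=blob(im,lo,hi,B)[:2]; print(k,[(a,round(x,1),round(y,1),ray("top",(x,y),.012 if 'red' in k else .105)[:2].round(4)) for a,x,y in b])
# wooden rim ellipse
h=cv2.cvtColor(im,cv2.COLOR_RGB2HSV);k=cv2.inRange(h,np.array((8,70,60)),np.array((23,255,255)));k[:, :207]=0;k[:165]=0;k[290:]=0;k[:,335:]=0
cs=max(cv2.findContours(k,cv2.RETR_EXTERNAL,cv2.CHAIN_APPROX_NONE)[0],key=cv2.contourArea)
P=np.array([ray("top",p[0],.05)[:2] for p in cv2.convexHull(cs)],np.float32)
(c,rad)=cv2.minEnclosingCircle(P);e=cv2.fitEllipse(P);print("disc",c,rad,e)
for n,u in dict(owl=(184,195),raven=(128,270),beaker=(468,208),hub=(268,226),black=(297,234),white=(287,199),purple=(370,308),arrowbase=(281,305),arrowtip=(278,281)).items(): print(n,ray("top",u,{'hub':.066,'black':.105,'white':.105,'purple':.05,'arrowbase':.012,'arrowtip':.012}.get(n,.05))[:2].round(3))
cv2.imwrite("pics/c1.png",cv2.resize(im[160:315,200:340,::-1],None,fx=3.8,fy=3.8,interpolation=cv2.INTER_CUBIC))
E
```

```text
green [(141, np.float64(235.0), np.float64(231.1), array([0.5412, 0.2103]))]
blue [(130, np.float64(249.0), np.float64(196.5), array([0.6344, 0.1769]))]
yellow [(148, np.float64(264.4), np.float64(254.6), array([0.4807, 0.1308]))]
red [(211, np.float64(279.2), np.float64(292.0), array([0.387 , 0.0989]))]
red2 []
disc (0.5646974444389343, 0.12937013804912567) 0.15086093544960022 ((0.5656882524490356, 0.12896685302257538), (0.2986524999141693, 0.29972192645072937), 127.81422424316406)
owl [0.648 0.366]
raven [0.438 0.508]
beaker [ 0.624 -0.415]
hub [0.562 0.129]
black [0.536 0.047]
white [0.629 0.076]
purple [ 0.348 -0.149]
arrowbase [0.351 0.093]
arrowtip [0.417 0.103]
```

View pics/c1.png

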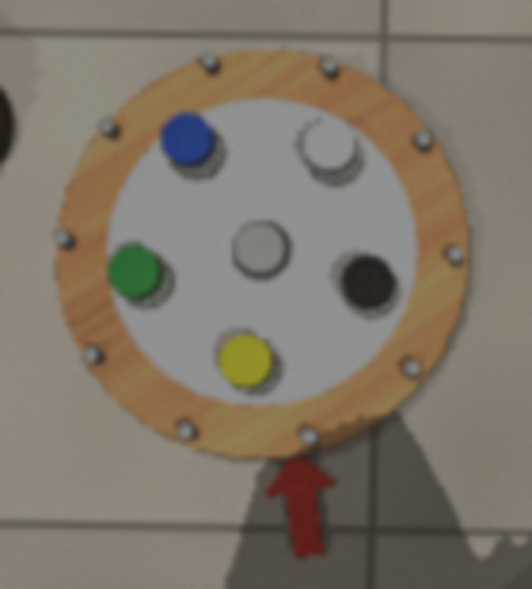

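C is about (0.565, 0.129). The green jar sits at 106.5° and the arrow at 189.6°, so the disc must turn about +83° (CCW). The pegs fall at 16.6° + 36k. The crop confirms it: the green cap is at the left of the disc at (135,271), and the arrow is below at (303,505).

The plan is to put the closed fingers in the gap at about 250° and push the 268.6° peg CCW, away from the birds.

Emit:
drive_tool([
  [[-1,-0.42,0.455,0,0],[-1,-0.84,0.91,0,0],[-1,-0.84,0.91,0,0],[-1,-0.84,0.91,0,0]],
], squeeze=10)

```text
time_s: 0.65
tcp_pos: [0.2358, -0.5232, 0.2065]
eef_rot: [-180.0, 0.0, -165.8]
contact_force: [0.0, -0.2, 0.5]
gripper_width: 0.0535
gripper_force: 0.0
```

Emit:
drive_tool([
  [[-1,-0.42,0.455,0,0],[-1,-0.84,0.91,0,0],[-1,-0.84,0.91,0,0],[-1,-0.84,0.91,0,0]],
])

```text
time_s: 1.15
tcp_pos: [0.3069, -0.3936, 0.2063]
eef_rot: [-180.0, 0.0, -165.9]
contact_force: [0.2, -1.2, 0.5]
gripper_width: 0.0134
gripper_force: 0.0
```

Emit:
drive_tool([
  [[-1,-0.42,0.455,0,0],[-1,-0.84,0.91,0,0],[-1,-0.84,0.91,0,0],[-1,-0.84,0.91,0,0]],
])

```text
time_s: 1.65
tcp_pos: [0.3783, -0.2636, 0.2061]
eef_rot: [-180.0, -0.0, -165.9]
contact_force: [0.0, -1.2, -0.0]
gripper_width: 0.0005
gripper_force: 0.0
```

Emit:
drive_tool([
  [[-1,-0.42,0.455,0,0],[-1,-0.84,0.91,0,0],[-1,-0.84,0.91,0,0],[-1,-0.84,0.91,0,0]],
])

```text
time_s: 2.15
tcp_pos: [0.4496, -0.1335, 0.2057]
eef_rot: [-180.0, -0.0, -165.9]
contact_force: [-0.1, 0.2, -0.6]
gripper_width: 0.0005
gripper_force: 0.0
```

Emit:
drive_tool([
  [[-1,-0.41,0.455,0,-0.03],[-1,-0.82,0.915,0,-0.06],[-1,-0.82,0.915,0,-0.09],[-1,-0.82,0.915,0,-0.12],[-1,-0.82,0.915,0,-0.145]],
])

```text
time_s: 2.78
tcp_pos: [0.5179, -0.0046, 0.2056]
eef_rot: [180.0, -0.1, -113.5]
contact_force: [-0.2, -0.4, -0.4]
gripper_width: 0.0007
gripper_force: 0.0
```

Emit:
drive_tool([
  [[-1,0,0,0.3,-0.012],[-1,0,0,0.5,-0.012],[-1,0,0,0.75,-0.012],[-1,0,0,0.75,-0.012]],
])

```text
time_s: 3.28
tcp_pos: [0.5161, -0.0053, 0.114]
eef_rot: [179.8, -0.2, -109.6]
contact_force: [-0.9, 0.5, 1.0]
gripper_width: 0.0006
gripper_force: 0.0
```

```bash
python3 - <<'E'
from h import *
s=r.get_state();print(s["time_s"],s["tcp_pos"],s["eef_rot"],s["joints"])
a=capture("wrist");b=capture("top")
cv2.imwrite("pics/p2.png",np.hstack([cv2.resize(a,(400,300)),cv2.resize(b[130:340,170:450],(400,300))])[:,:,::-1])
E
```

```text
3.275 [ 0.51612761 -0.00527904  0.11403676] [ 1.79769803e+02 -1.79482009e-01 -1.09587531e+02] [ 2.12158363e+01  1.05379793e+01 -2.62504221e+01 -1.81200147e-02
 -5.35031340e+01 -4.07929129e+01]
```

View pics/p2.png

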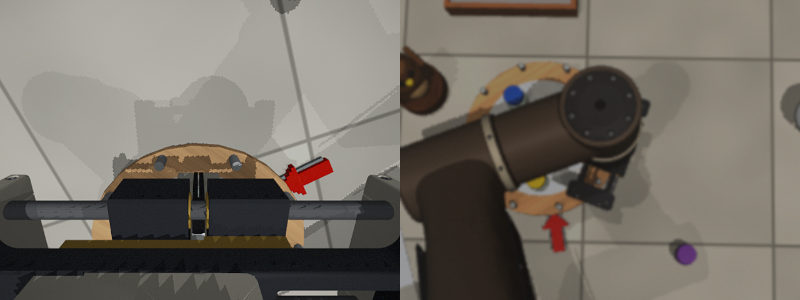

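The wrist view shows the fingers at (198,200), midway between the pegs at (160,162) and (235,160), with the red arrow at (308,175). The gap is correct, so I go down and push.

Emit:
drive_tool([
  [[-1,0,0,0.12,0],[-1,0,0,0.24,0],[-1,0,0,0.34,0],[-1,0,0,0.34,0]],
])

```text
time_s: 3.88
tcp_pos: [0.5169, -0.0032, 0.074]
eef_rot: [179.9, -0.1, -109.4]
contact_force: [-0.5, -0.2, -1.0]
gripper_width: 0.001
gripper_force: 0.0
```

Emit:
drive_tool([
  [[-1,-0.001,-0.052,0,-0.007],[-1,-0.0045,-0.103,0,-0.014],[-1,-0.01,-0.154,0,-0.021],[-1,-0.018,-0.205,0,-0.028],[-1,-0.028,-0.256,0,-0.035]],
])

```text
time_s: 4.5
tcp_pos: [0.5483, -0.0099, 0.0756]
eef_rot: [-180.0, 0.0, -96.8]
contact_force: [0.3, 0.2, 0.7]
gripper_width: 0.0005
gripper_force: 0.0
```

Emit:
drive_tool([
  [[-1,-0.001,-0.052,0.01,-0.007],[-1,-0.0045,-0.103,0.02,-0.014],[-1,-0.01,-0.154,0.03,-0.021],[-1,-0.018,-0.205,0.03,-0.028],[-1,-0.028,-0.256,0.03,-0.035]],
])

```text
time_s: 5.12
tcp_pos: [0.5792, -0.0102, 0.072]
eef_rot: [-180.0, -0.0, -84.2]
contact_force: [0.8, -0.3, -0.1]
gripper_width: 0.0003
gripper_force: 0.0
```

Emit:
drive_tool([
  [[-1,-0.001,-0.052,0,-0.007],[-1,-0.0045,-0.103,0,-0.014],[-1,-0.01,-0.154,0,-0.021],[-1,-0.018,-0.205,0,-0.028],[-1,-0.028,-0.256,0,-0.035]],
])

```text
time_s: 5.75
tcp_pos: [0.6095, -0.0037, 0.072]
eef_rot: [-180.0, -0.0, -71.6]
contact_force: [-0.0, 0.1, 0.2]
gripper_width: 0.0007
gripper_force: 0.0
```

```bash
python3 - <<'E'
from h import *
s=r.get_state();p=np.array(s["tcp_pos"]);d=p[:2]-[.565,.129];print(s["time_s"],p,s["eef_rot"],np.hypot(*d),np.degrees(np.arctan2(d[1],d[0]))%360)
a=capture("wrist");b=capture("top")
cv2.imwrite("pics/p3.png",np.hstack([cv2.resize(a,(400,300)),cv2.resize(b[130:340,170:450],(400,300))])[:,:,::-1])
E
```

```text
5.75 [ 0.60945028 -0.00374909  0.07199897] [-1.79975837e+02 -8.68066251e-03 -7.15508663e+01] 0.13999338819182472 288.5128316900287
```

View pics/p3.png

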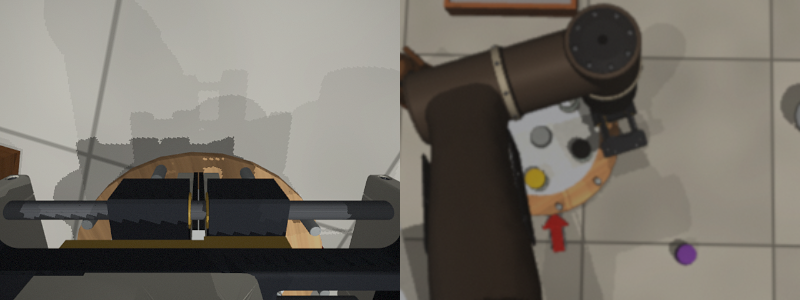

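The top view shows yellow at full-image (264,254), which is where it began. The disc has not turned, so the fingers missed the peg. I project the expected pegs and the fingertip into the wrist view to find out why.

```bash
python3 - <<'E'
from h import *
s=r.get_state();p=np.array(s["tcp_pos"]);m=camera_model("wrist")
K=np.array(m["camera_matrix"]);R=cv2.Rodrigues(np.array(m["rvec"],float))[0];t=np.ravel(m["tvec"])
print("cam",(-R.T@t).round(3),"fwd",R[2].round(2))
pr=lambda X:cv2.projectPoints(np.array([X],float),np.array(m["rvec"],float),np.array(m["tvec"],float),K,None)[0].ravel().round(0)
im=np.ascontiguousarray(capture("wrist")[:,:,::-1])
for a in (232.6,268.6,304.6,340.6):
    X=[.565+.14*np.cos(np.radians(a)),.129+.14*np.sin(np.radians(a)),.076];q=pr(X);print(a,q); cv2.circle(im,(int(q[0]),int(q[1])),5,(0,0,255),1)
for dz in(0,-.011): q=pr(p+[0,0,dz]);print("tcp",dz,q);cv2.circle(im,(int(q[0]),int(q[1])),5,(0,255,0),2)
T=capture("top");h=cv2.cvtColor(T,cv2.COLOR_RGB2HSV)
print(blob(T,(24,120,90),(34,255,255),(205,165,335,310))[:1])
cv2.imwrite("pics/p4.png",im[200:420])
E
```

```text
cam [ 0.634 -0.082  0.251] fwd [-0.09  0.28 -0.95]
232.6 [503. 370.]
268.6 [399. 292.]
304.6 [248. 288.]
340.6 [136. 360.]
tcp 0 [315. 276.]
tcp -0.011 [315. 269.]
[(97, np.float64(265.10309278350513), np.float64(255.57731958762886))]
```

View pics/p4.png

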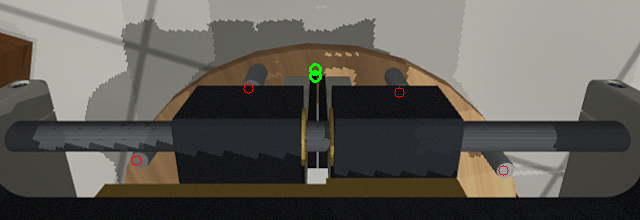

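```bash
python3 - <<'E'
from h import *
s=r.get_state();p=np.array(s["tcp_pos"]);m=camera_model("scene")
pr=lambda X:cv2.projectPoints(np.array([X],float),np.array(m["rvec"],float),np.array(m["tvec"],float),np.array(m["camera_matrix"]),None)[0].ravel()
im=np.ascontiguousarray(capture("scene")[:,:,::-1]);x0,y0=270,190
c=cv2.resize(im[y0:y0+150,x0:x0+150],None,fx=4,fy=4,interpolation=cv2.INTER_CUBIC)
for a in (232.6,268.6,304.6,340.6):
  for z in(.05,.076):
    q=pr([.565+.14*np.cos(np.radians(a)),.129+.14*np.sin(np.radians(a)),z]);cv2.circle(c,(int((q[0]-x0)*4),int((q[1]-y0)*4)),3,(0,0,255),1)
for dz in(0,-.011): q=pr(p+[0,0,dz]);print("tcp",dz,q.round(1));cv2.circle(c,(int((q[0]-x0)*4),int((q[1]-y0)*4)),3,(0,255,0),-1)
cv2.imwrite("pics/p5.png",c)
E
```

```text
tcp 0 [297.8 265. ]
tcp -0.011 [297.9 267.9]
```

View pics/p5.png

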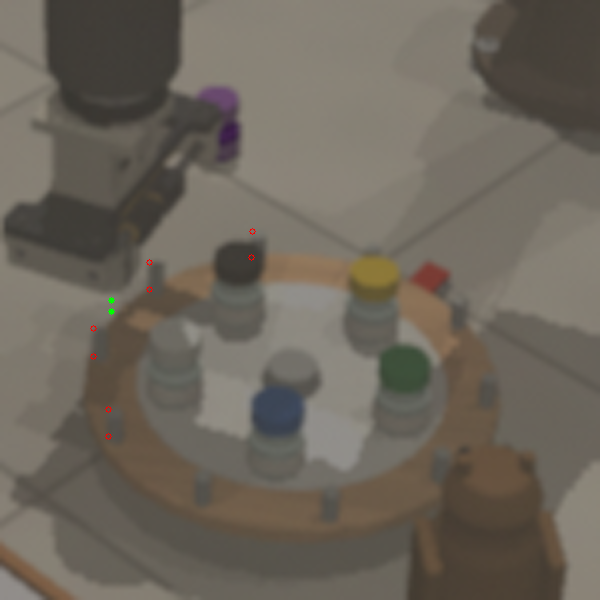

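The scene crop shows the pegs within about 1.5 px of where I predicted them. The visible fingertip at (118,290) is about 20 crop px above its prediction at (111,311), so the closed tips sit some 15–20 mm higher than assumed and passed over the peg. The disc is untouched, and the tool is now over the next gap. I lower slowly, watching the force.

Emit:
drive_tool([
  [[-1,0,0,0.02,0],[-1,0,0,0.04,0],[-1,0,0,0.06,0],[-1,0,0,0.07,0],[-1,0,0,0.07,0]],
])

```text
time_s: 6.62
tcp_pos: [0.6089, -0.004, 0.0631]
eef_rot: [180.0, 0.0, -71.7]
contact_force: [0.3, 0.1, 0.1]
gripper_width: 0.0008
gripper_force: 0.0
```

Emit:
drive_tool([
  [[-1,0,0,0.01,0],[-1,0,0,0.02,0],[-1,0,0,0.025,0],[-1,0,0,0.025,0]],
])

```text
time_s: 7.12
tcp_pos: [0.6089, -0.004, 0.0602]
eef_rot: [180.0, 0.0, -71.7]
contact_force: [-0.4, -0.9, -0.3]
gripper_width: 0.0005
gripper_force: 0.0
```

```bash
python3 - <<'E'
from h import *
im=np.ascontiguousarray(capture("scene")[:,:,::-1]);w=capture("wrist")[:,:,::-1]
c=cv2.resize(im[230:300,270:340],(400,400),interpolation=cv2.INTER_CUBIC)
cv2.imwrite("pics/p6.png",np.hstack([c,cv2.resize(w[180:480,170:470],(400,400))]))
E
```

```text
(no output)
```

View pics/p6.png

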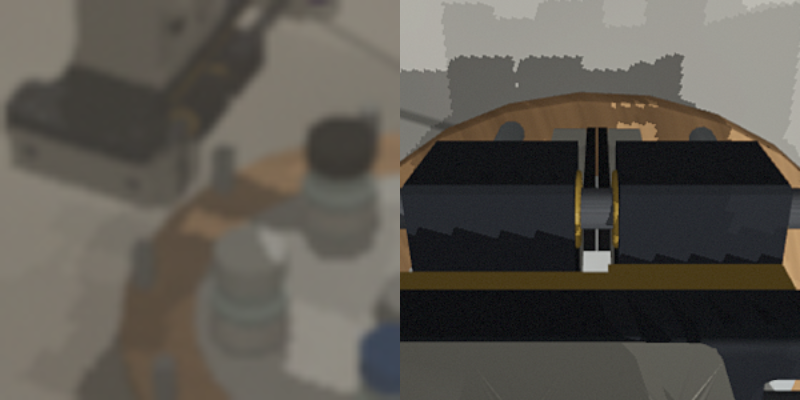

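This view cannot settle the tip height, because the gripper body hides the fingertip. There is no contact force and the tool is in the gap between two pegs. I push one small arc and check whether the yellow cap moves.

Emit:
drive_tool([
  [[-1,-0.001,-0.052,0,-0.007],[-1,-0.0045,-0.103,0,-0.014],[-1,-0.01,-0.154,0,-0.021],[-1,-0.018,-0.205,0,-0.028],[-1,-0.028,-0.256,0,-0.035]],
])

```text
time_s: 7.85
tcp_pos: [0.6373, 0.009, 0.0603]
eef_rot: [-180.0, -0.0, -59.0]
contact_force: [-0.3, 0.0, 0.9]
gripper_width: 0.0005
gripper_force: 0.0
```

```bash
cat >> h.py <<'E'
def look():
    s=r.get_state();p=np.array(s["tcp_pos"]);C=np.array([.565,.129]);d=p[:2]-C
    print(round(s["time_s"],2),p.round(4),"R",np.hypot(*d).round(4),"th",(np.degrees(np.arctan2(d[1],d[0]))%360).round(1),"F",np.round(s["contact_force"],1))
    for n in("top","scene"):
        im=capture(n);B=(205,165,335,310) if n=="top" else (280,230,400,330)
        for k,(lo,hi) in dict(green=((45,80,40),(85,255,255)),blue=((105,120,40),(130,255,255)),yellow=((24,120,90),(34,255,255))).items():
            for a,x,y in blob(im,lo,hi,B)[:1]:
                q=ray(n,(x,y),.105 if n=="top" else .1)[:2]-C;print(n,k,a,"r",np.hypot(*q).round(3),"ang",(np.degrees(np.arctan2(q[1],q[0]))%360).round(1))
E
python3 -c "
from h import *
look()"
```

```text
7.85 [0.6373 0.009  0.0603] R 0.1401 th 301.1 F [-0.3  0.   0.9]
top blue 32 r 0.073 ang 33.1
top yellow 99 r 0.086 ang 180.1
```

```bash
python3 - <<'E'
from h import *
s=r.get_state();p=np.array(s["tcp_pos"]);psi=np.radians(s["eef_rot"][2]);X=np.array([np.cos(psi),np.sin(psi),0]);Y=np.array([np.sin(psi),-np.cos(psi),0])
def ann(n,x0,y0,w,h,f):
    m=camera_model(n);pr=lambda P:tuple(((cv2.projectPoints(np.array([P],float),np.array(m["rvec"],float),np.array(m["tvec"],float),np.array(m["camera_matrix"]),None)[0].ravel()-[x0,y0])*f).astype(int).tolist())
    c=cv2.resize(np.ascontiguousarray(capture(n)[y0:y0+h,x0:x0+w,::-1]),None,fx=f,fy=f,interpolation=cv2.INTER_CUBIC)
    c=cv2.convertScaleAbs(c,alpha=1.8,beta=15)
    for z,col in((-.011,(0,255,0)),(.02,(255,255,0))):
        b=[pr(p+a*.0095*X+e*.021*Y+[0,0,z]) for a,e in((1,1),(1,-1),(-1,-1),(-1,1))];cv2.polylines(c,[np.array(b)],True,col,1)
    for a in(268.6,304.6,340.6):
        q=[.565+.14*np.cos(np.radians(a)),.129+.14*np.sin(np.radians(a))];cv2.line(c,pr(q+[.05]),pr(q+[.076]),(0,0,255),1)
    return c
cv2.imwrite("pics/p7.png",np.hstack([ann("wrist",220,220,200,150,2.5),ann("scene",270,225,60,75,5)]))
E
```

```text
(no output)
```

View pics/p7.png

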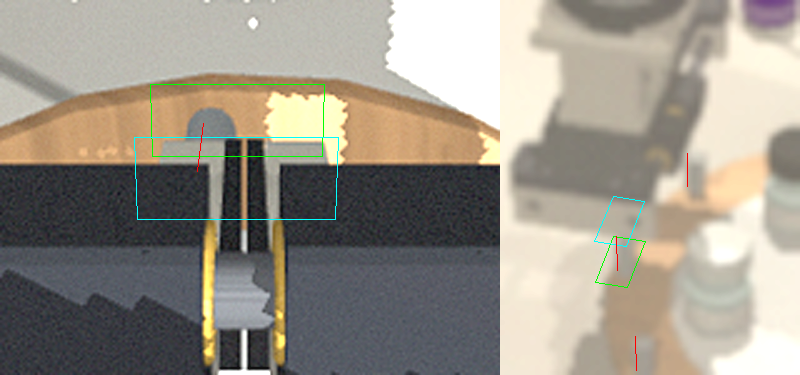

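The wrist view shows the actual finger end at crop v≈140. That matches the cyan box, about 31 mm above the nominal tip, and the finger covers the peg top at (212,140). So the finger rides above the peg. Before going lower I need to know whether the whole tool is higher than reported or only the fingers are short. I compare the nominal outlines with the start picture and the present one.

```bash
python3 - <<'E'
from h import *
m=camera_model("scene")
def ann(im,p,yaw,op,x0,y0,w,h,f):
    psi=np.radians(yaw);X=np.array([np.cos(psi),np.sin(psi),0]);Y=np.array([np.sin(psi),-np.cos(psi),0])
    pr=lambda P:tuple(((cv2.projectPoints(np.array([P],float),np.array(m["rvec"],float),np.array(m["tvec"],float),np.array(m["camera_matrix"]),None)[0].ravel()-[x0,y0])*f).astype(int).tolist())
    c=cv2.convertScaleAbs(cv2.resize(np.ascontiguousarray(im[y0:y0+h,x0:x0+w]),None,fx=f,fy=f,interpolation=cv2.INTER_CUBIC),alpha=1.8,beta=15)
    poly=lambda L,z,col:cv2.polylines(c,[np.array([pr(p+a*X+e*Y+[0,0,z]) for a,e in L])],True,col,1)
    for sg in(1,-1): poly([(a,sg*e) for a,e in((.0095,op),(.0095,op+.021),(-.0095,op+.021),(-.0095,op))],-.011,(0,255,0))
    poly([(.039,.0965),(.039,-.0965),(-.039,-.0965),(-.039,.0965)],.055,(255,0,255))
    return c
s=r.get_state()
a=ann(cv2.imread("pics/scene0.png"),np.array([.1635,-.6544,.2052]),-166,.0437,215,40,100,150,4)
b=ann(capture("scene")[:,:,::-1],np.array(s["tcp_pos"]),s["eef_rot"][2],0,250,190,100,150,4)
cv2.imwrite("pics/p8.png",np.hstack([a,b]))
E
```

```text
(no output)
```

View pics/p8.png

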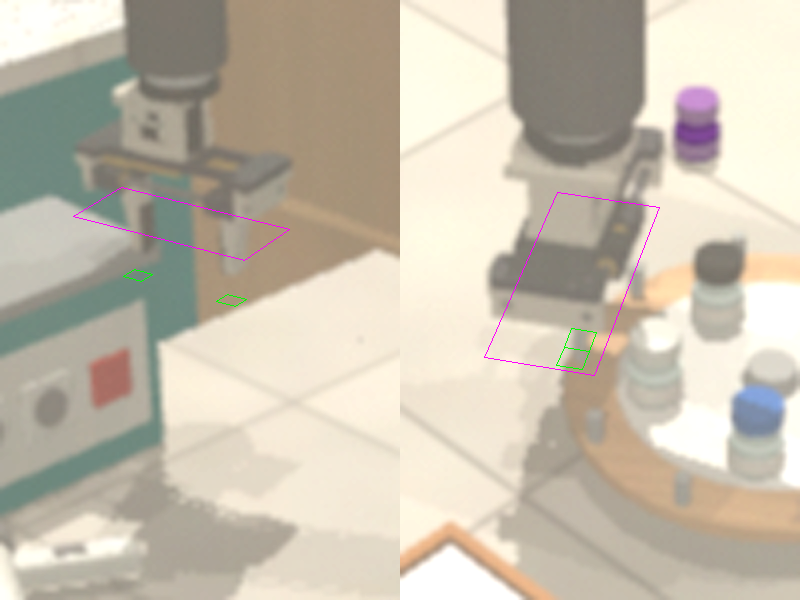

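In both pictures the gripper, body and tips alike, sits about 30 mm higher than its reported pose. On the left the tips are at (148,255) and (233,268), against the nominal (138,275) and (231,300). So the reported TCP lies about 30 mm ahead of the real one, and body and tips keep their spacing. I lift, go back to the 250.6° gap and come down about 30 mm lower, watching the force.

Emit:
drive_tool([
  [[-1,0,0,-0.2,0],[-1,0,0,-0.4,0],[-1,0,0,-0.4,0]],
])

```text
time_s: 8.48
tcp_pos: [0.6383, 0.0091, 0.1106]
eef_rot: [-179.8, -0.1, -59.1]
contact_force: [0.1, 0.1, -0.5]
gripper_width: 0.0002
gripper_force: 0.0
```

Emit:
drive_tool([
  [[-1,-0.1,0.25,0,0.028],[-1,-0.2,0.5,0,0.056],[-1,-0.3,0.7,0,0.084],[-1,-0.4,0.9,0,0.112],[-1,-0.424,0.9,0,0.14]],
])

```text
time_s: 9.1
tcp_pos: [0.5159, -0.0035, 0.1079]
eef_rot: [179.9, -0.0, -109.8]
contact_force: [0.2, 1.0, 1.2]
gripper_width: 0.0002
gripper_force: 0.0
```

Emit:
drive_tool([
  [[-1,0,0,0.2,0],[-1,0,0,0.4,0],[-1,0,0,0.4,0],[-1,0,0,0.4,0]],
])

```text
time_s: 9.6
tcp_pos: [0.5185, -0.003, 0.0607]
eef_rot: [-180.0, -0.0, -109.5]
contact_force: [0.3, -0.0, -0.8]
gripper_width: 0.0003
gripper_force: 0.0
```

Emit:
drive_tool([
  [[-1,0,0,0.03,0],[-1,0,0,0.06,0],[-1,0,0,0.09,0],[-1,0,0,0.12,0],[-1,0,0,0.12,0]],
])

```text
time_s: 10.22
tcp_pos: [0.518, -0.0031, 0.0455]
eef_rot: [180.0, -0.0, -109.5]
contact_force: [0.4, 0.1, 0.3]
gripper_width: 0.0005
gripper_force: 0.0
```

Emit:
drive_tool([
  [[-1,-0.001,-0.052,0,-0.007],[-1,-0.0045,-0.103,0,-0.014],[-1,-0.01,-0.154,0,-0.021],[-1,-0.018,-0.205,0,-0.028],[-1,-0.028,-0.256,0,-0.035]],
])

```text
time_s: 10.85
tcp_pos: [0.5482, -0.0101, 0.0458]
eef_rot: [180.0, -0.0, -96.8]
contact_force: [-1.3, 0.6, -0.0]
gripper_width: 0.0008
gripper_force: 0.5
```

```bash
python3 -c "
from h import *
look()"
```

```text
10.85 [ 0.5482 -0.0101  0.0458] R 0.1401 th 263.1 F [-1.3  0.6 -0. ]
top blue 72 r 0.091 ang 36.6
top yellow 103 r 0.087 ang 183.6
```

Contact: force 1.3 N, and yellow has gone from 178.6° to about 183.6°. I continue the arc.

Emit:
drive_tool([
  [[-1,-0.001,-0.052,0.005,-0.007],[-1,-0.0045,-0.103,0.01,-0.014],[-1,-0.01,-0.154,0.015,-0.021],[-1,-0.018,-0.205,0.02,-0.028],[-1,-0.028,-0.256,0.02,-0.035]],
])

```text
time_s: 11.58
tcp_pos: [0.5788, -0.0105, 0.0434]
eef_rot: [180.0, -0.0, -84.2]
contact_force: [-0.8, -0.8, 0.5]
gripper_width: 0.0005
gripper_force: 0.5
```

Emit:
drive_tool([
  [[-1,-0.001,-0.052,0,-0.007],[-1,-0.0045,-0.103,0,-0.014],[-1,-0.01,-0.154,0,-0.021],[-1,-0.018,-0.205,0,-0.028],[-1,-0.028,-0.256,0,-0.035]],
])

```text
time_s: 12.2
tcp_pos: [0.6091, -0.004, 0.0434]
eef_rot: [180.0, 0.0, -71.6]
contact_force: [-1.3, 0.3, 0.7]
gripper_width: 0.0007
gripper_force: 0.5
```

```bash
python3 -c "
from h import *
look()"
```

```text
12.2 [ 0.6091 -0.004   0.0434] R 0.1401 th 288.3 F [-1.3  0.3  0.7]
top yellow 125 r 0.087 ang 208.4
scene yellow 35 r 0.092 ang 206.9
```

Emit:
drive_tool([
  [[-1,-0.001,-0.052,0,-0.007],[-1,-0.0045,-0.103,0,-0.014],[-1,-0.01,-0.154,0,-0.021],[-1,-0.018,-0.205,0,-0.028],[-1,-0.028,-0.256,0,-0.035]],
])

```text
time_s: 12.92
tcp_pos: [0.6369, 0.0088, 0.0433]
eef_rot: [179.9, 0.0, -59.1]
contact_force: [-1.9, -0.4, 0.2]
gripper_width: 0.0004
gripper_force: 0.5
```

Emit:
drive_tool([
  [[-1,-0.001,-0.052,0,-0.007],[-1,-0.0045,-0.103,0,-0.014],[-1,-0.01,-0.154,0,-0.021],[-1,-0.018,-0.205,0,-0.028],[-1,-0.028,-0.256,0,-0.035]],
])

```text
time_s: 13.55
tcp_pos: [0.6615, 0.0275, 0.0433]
eef_rot: [179.9, 0.0, -46.5]
contact_force: [-0.7, -0.1, 1.1]
gripper_width: 0.0002
gripper_force: 0.5
```

Emit:
drive_tool([
  [[-1,-0.001,-0.052,0,-0.007],[-1,-0.0045,-0.103,0,-0.014],[-1,-0.01,-0.154,0,-0.021],[-1,-0.018,-0.205,0,-0.028],[-1,-0.028,-0.256,0,-0.035]],
])

```text
time_s: 14.18
tcp_pos: [0.6815, 0.051, 0.0433]
eef_rot: [180.0, 0.0, -33.9]
contact_force: [-1.5, -0.7, 0.8]
gripper_width: 0.0005
gripper_force: 0.5
```

```bash
python3 -c "
from h import *
look()"
```

```text
14.18 [0.6815 0.051  0.0433] R 0.1401 th 326.2 F [-1.5 -0.7  0.8]
top green 148 r 0.084 ang 173.3
top blue 50 r 0.075 ang 101.0
top yellow 145 r 0.084 ang 245.1
scene green 48 r 0.091 ang 173.5
```

Emit:
drive_tool([
  [[-1,-0.001,-0.052,0,-0.007],[-1,-0.0045,-0.103,0,-0.014],[-1,-0.01,-0.154,0,-0.021],[-1,-0.018,-0.205,0,-0.028],[-1,-0.028,-0.256,0,-0.035]],
])

```text
time_s: 14.9
tcp_pos: [0.696, 0.0783, 0.0434]
eef_rot: [180.0, 0.0, -21.3]
contact_force: [0.1, -1.0, 0.6]
gripper_width: 0.0003
gripper_force: 0.5
```

Emit:
drive_tool([
  [[-1,0,-0.025,0,-0.0035],[-1,-0.001,-0.05,0,-0.007],[-1,-0.002,-0.07,0,-0.0095],[-1,-0.002,-0.07,0,-0.0095]],
])

```text
time_s: 15.4
tcp_pos: [0.6996, 0.0867, 0.0435]
eef_rot: [-180.0, -0.0, -17.8]
contact_force: [-0.1, -0.1, 0.3]
gripper_width: 0.0006
gripper_force: 0.0
```

```bash
python3 -c "
from h import *
look()"
```

```text
15.4 [0.6996 0.0867 0.0435] R 0.1411 th 342.6 F [-0.1 -0.1  0.3]
top green 144 r 0.084 ang 189.7
top blue 136 r 0.084 ang 117.3
top yellow 143 r 0.084 ang 261.4
scene green 52 r 0.088 ang 188.5
```

Green is at 189.7° against the arrow's 189.6°. I back off the peg, lift away and recheck.

Emit:
drive_tool([
  [[-1,0,0.05,0,0],[-1,0,0.05,-0.3,0],[-1,0,0.05,-0.6,0],[-1,0,0.05,-0.95,0],[-1,0,0.05,-0.95,0]],
])

```text
time_s: 16.12
tcp_pos: [0.6997, 0.0808, 0.1622]
eef_rot: [-179.8, -0.4, -17.8]
contact_force: [0.8, 0.7, -0.3]
gripper_width: 0.0003
gripper_force: 0.0
```

Emit:
drive_tool([
  [[-1,0.4,0.4,-0.3,0],[-1,0.4,0.8,-0.3,0],[-1,0.4,0.8,-0.3,0],[-1,0.4,0.8,-0.3,0],[-1,0.4,0.8,-0.3,0]],
])

```text
time_s: 16.75
tcp_pos: [0.7135, -0.0246, 0.1928]
eef_rot: [180.0, 0.0, -17.8]
contact_force: [0.5, -0.8, -1.1]
gripper_width: 0.0004
gripper_force: 0.0
```

```bash
python3 - <<'E'
from h import *
look();look()
im=capture("top")
for a,x,y in blob(im,(0,150,60),(6,255,255),(205,265,335,320))[:1]:
    q=ray("top",(x,y),.012)[:2]-[.565,.129];print("arrow",a,np.degrees(np.arctan2(q[1],q[0]))%360)
a=cv2.imread("pics/top0.png");d=cv2.absdiff(a,im[:,:,::-1]).max(2)
for n,(x0,y0,x1,y1) in dict(owl=(150,155,210,215),raven=(92,235,150,290)).items(): print(n,(d[y0:y1,x0:x1]>40).sum())
E
```

```text
16.75 [ 0.7135 -0.0246  0.1928] R 0.2136 th 314.0 F [ 0.5 -0.8 -1.1]
top green 104 r 0.085 ang 192.4
top yellow 145 r 0.084 ang 261.5
scene green 47 r 0.089 ang 188.7
scene yellow 53 r 0.082 ang 257.8
16.85 [ 0.7137 -0.0243  0.193 ] R 0.2136 th 314.1 F [ 0.6  0.2 -0.2]
top green 104 r 0.085 ang 192.4
top yellow 144 r 0.084 ang 261.5
scene green 47 r 0.089 ang 188.7
scene yellow 52 r 0.082 ang 257.5
arrow 215 189.8252891631115
owl 909
raven 0
```

```bash
python3 - <<'E'
from h import *
im=capture("scene")[:,:,::-1];a=cv2.imread("pics/scene0.png");d=cv2.absdiff(a,im).max(2)
for n,(x0,y0,x1,y1) in dict(owl=(365,325,415,375),raven=(460,290,510,358),beaker=(190,190,230,240)).items(): print(n,(d[y0:y1,x0:x1]>30).sum(), cv2.phaseCorrelate(*[cv2.cvtColor(np.ascontiguousarray(q[y0:y1,x0:x1]),cv2.COLOR_BGR2GRAY).astype(np.float32) for q in(a,im)]))
print(job.close_job())
E
```

```text
owl 0 ((-0.10392282495175564, 0.10133829426316154), 0.9140835983276367)
raven 0 ((0.01011657790772702, 0.022243881733949422), 0.9492389726638794)
beaker 2 ((0.016078764851101823, -0.08785257592124651), 0.9728765320777893)
the job is handed in; nothing more can be done
None
```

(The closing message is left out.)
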